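# Layer the brazing hearth, then find the gas cap's thread hand and hold it off

### The arm

A 6-joint arm with a two-finger parallel gripper is mounted at the origin on the work surface. World frame = base frame: x ahead of the robot, y to its left, z up, the work surface at z = 0. Lengths are in m, angles in rad, forces in N, time in s.
With the tool pointing down it reaches from about 0.35 to 0.875 m from the base axis. Payload 4.2 kg.
Tool frame: the origin (TCP) lies at the very end of the fingers, on their centre line; the grasp point (between the pads) lies 19 mm behind it; z points along the fingers, y is the line along which they close (so a half turn about z gives the same grasp; the last joint's range is limited). The gripper opens to 87 mm and grips with 3 to 60 N. Pads are 19 mm wide; open, the fingers measure 117 mm over their backs; the gripper's body (75 mm by 190 mm) begins 51 mm behind the grasp point.
Start: joints at [-1.061, 0.385, 0.008, 0, -1.194, -0.259], TCP at [0.155, -0.605, 0.223] pointing down, gripper open.
Joint ranges: [-3.14, 3.14], [-1.21, 2.06], [-1.07, 1.41], [-3.16, 2.05], [-2.99, -0.16], [-3.1, 3.1]. Speed limits (rad/s): [2.79, 2.79, 3.14, 3.14, 3.14, 3.14].

### API

Orientations are given as a unit quaternion [w, x, y, z].
In Python, from cell import ctrl gives the robot as it stands.
- The arm moves only by the tool apply_moves, never from a script. Its argument "moves" is a list of rows, each a list of 7 numbers: the shift along the tool's x, y, z in cm, then the turn, a rotation vector about the tool's x, y, z in rad, then the closure, from -1 (fully open) to 1 (shut). In form: [[x, y, z, rx, ry, rz, hand], ...]. A call has 1 to 20 rows; each row shifts and turns the commanded pose from where the row before left it, along the tool's axes as they then stand; what a row does not reach is not made up. A row lasts 1/12 s, in which the tool goes at most 41.7 mm and 7.16 degrees, less where a joint would pass 70% of its speed; a pose out of reach is approached as far as the arm can. A call with a gripper value outside its range is refused whole. The fingers move at their own pace and stop on an object; "newtons" is the grip in N (left out, the last holds). Time passes only in rows, so rows that do not move let the fingers close. It gives the time, the measured TCP pose, the force, the opening and the grip force at its end, in the units of the state.
- ctrl.get_obs(): the state, without advancing time (a new reading comes with each control period).
- ctrl.camera(name): name is "scene" or "top" or "wrist"; returns (picture, depth): 400x640x3 uint8, red, green, blue; 400x640 float32, m along the optical axis (not along the pixel's ray), 0 where there is no reading.
- ctrl.camera_params(name): a dict with "vertical_fov" (degrees; the focal length in pixels is half the picture's height over the tangent of half this angle, whatever the lens; pixels are square), "cx", "cy" (the principal point, pixels), "dist_coeffs" ([k1, k2, p1, p2, k3] as OpenCV has them; the pictures are not rectified), "extrinsics" (4x4, takes a point from world to camera coordinates); the wrist camera has in their place "hand_eye" (4x4, takes a point from camera to tool coordinates, whose origin is the TCP and whose axes are the flange's). Camera axes: x right, y down, z forward; pixel columns grow to the right and rows downward; lengths in m; the calibration is good to about 2 mm. A picture is of the moment at which its call begins: read the wrist's pose just before it. camera_params takes no time and is no camera call.
- ctrl.sign_off(): hands the job in; it is judged then, once.
The state is a dict: "time_s": time; "joint_pos": joint angles; "dq": joint speeds; "joint_efforts": joint torques, N m; "position": TCP position; "ee_rot": TCP orientation; "wrist_force": force on the tool from outside, world axes, zero at the start; "ft_torque": the same for the moment, N m; "finger_gap": finger opening in m; "gripper_force": force on a finger pad.
Only numpy, scipy, OpenCV 4.12 (cv2) and the standard library are available. Lean on these libraries where they do the work, as an engineer would, in place of code of your own. Each camera call takes 0.05 s, during which the arm holds its last target. There are 200 camera calls.

### The job

Make the brazing hearth ready: lay the thin millboard sheet flat on the middle of the base brick, lengthwise and square with it, then set the firebrick slab squarely on top of the sheet, so that the slab cannot stick to the glazed brick. Then uncap the gas cylinder that is held in the clamp: its marking has worn off and its cap may have a left-hand or a right-hand thread, so try it one way and, if it does not give, the other, unscrew it the way it loosens, lift it straight up, and finish holding it still in the gripper some 10 cm above its seat, over its cylinder. Leave the spare cylinder's cap screwed on and the other things on the bench where they are.

Things in the scene. Friction and masses are not known exactly. Their poses are not given: they have to be found in the camera images.
- hearth: brazing hearth, fixed: dark steel tray 230 x 140 mm with a 16 mm rim, and bedded in its middle a brown, glazed base brick 190 x 95 mm; origin at the centre of the tray's underside, x along the brick's length.
- brick_top (a point): centre of the base brick's top face, 38 mm above the bench; axes as the hearth.
- sheet: grey-brown rigid millboard sheet, 150 x 60 x 6 mm, 50 g, lying flat on the bench to the robot's left; origin at the centre of its underside, x along its length. The sheet and the slab lie in two places, one nearer the middle, one further left; which is where varies.
- slab: buff firebrick slab, 150 x 60 x 25 mm, 300 g, lying flat on the bench to the robot's left; origin at the centre of its underside, x along its length.
- clamp: gas cylinder clamp, bolted to the bench at the robot's right: steel base 150 x 140 x 12 mm, an upright at its far side, and a bright steel band round the cylinder's middle, about 100 mm up; the cylinder standing in it is fixed, on its axis; origin at the centre of the base's underside.
- rack: plain wooden foot 130 x 130 x 12 mm with four short wire posts and a thin wire hoop, further from the robot than the clamp; holds the spare cylinder on its axis; origin at the centre of its underside.
- cylinder_a: small steel gas cylinder, worn grey, 100 mm across and 165 mm tall to the flat seat round its brass neck, standing upright and fixed, its foot 12 mm above the bench (there are two alike, a and b: which of them stands in the clamp varies); origin at the centre of its foot, z up.
- cylinder_a_seat (a point): centre of the seat at the top of the cylinder, under the cap's rim, 177 mm above the bench; the neck rises 15 mm above it. One of the two cylinders has a right-hand thread (its cap loosens counter-clockwise seen from above), the other a left-hand one (loosens clockwise); nothing in their looks, letters or places tells which.
- cap_a: black ribbed round cap on the cylinder of the same letter, 50 mm across, 40 mm tall, 45 g; origin at the centre of its underside, z up; grip its upper half. Coarse thread, 21 mm rise per turn: turned the right way it climbs 4 mm in 70 degrees and is then free to lift straight off (75 to 130 degrees of turn is good); turned the wrong way it stops dead within 5 degrees or so.
- cylinder_b: small steel gas cylinder, worn grey, 100 mm across and 165 mm tall to the flat seat round its brass neck, standing upright and fixed, its foot 12 mm above the bench (there are two alike, a and b: which of them stands in the clamp varies); origin at the centre of its foot, z up.
- cylinder_b_seat (a point): centre of the seat at the top of the cylinder, under the cap's rim, 177 mm above the bench; the neck rises 15 mm above it. One of the two cylinders has a right-hand thread (its cap loosens counter-clockwise seen from above), the other a left-hand one (loosens clockwise); nothing in their looks, letters or places tells which.
- cap_b: black ribbed round cap on the cylinder of the same letter, 50 mm across, 40 mm tall, 45 g; origin at the centre of its underside, z up; grip its upper half. Coarse thread, 21 mm rise per turn: turned the right way it climbs 4 mm in 70 degrees and is then free to lift straight off (75 to 130 degrees of turn is good); turned the wrong way it stops dead within 5 degrees or so.
- flux_jar: white-lidded flux jar, 58 mm across, 62 mm tall, beyond the hearth; not needed, leave it where it is
- spray_can: plain aluminium spray can, 52 mm across, 120 mm tall, between robot and gas cylinders; not needed, leave it where it is
- torch: hand torch, brass and steel, 200 mm long, lying beyond the gas clamp to the robot's right; not needed, leave it where it is
- hammer: hammer lying on the far left side; not needed, leave it where it is
- flux_brush: 160 mm brush lying between robot and hearth; not needed, leave it where it is
- striker: steel flint striker, 135 mm long, flat, near the robot to its right; not needed, leave it where it is

How it is judged:
On the way, in this order (a step that is already met when the one before it is completed fails the run):
1. the sheet lies flat and square on the middle of the base brick, let go (horizontal distance between sheet and brick_top below 0.02 m and angle between the x axis of sheet and the x axis of hearth, either way round below 0.2 rad and z of sheet in the frame of brick_top between -0.004 and 0.004 m and angle between sheet's own z axis and vertical below 0.1 rad and contact force between the fingers and sheet below 0.1 N and linear speed of sheet below 0.03 m/s), for 0.2 s.
2. the slab lies squarely on the sheet, let go, with the sheet still in place on the brick (horizontal distance between sheet and brick_top below 0.02 m and angle between the x axis of sheet and the x axis of hearth, either way round below 0.2 rad and z of sheet in the frame of brick_top between -0.004 and 0.004 m and angle between each of sheet, slab's own z axis and vertical below 0.1 rad and horizontal distance between slab and sheet below 0.02 m and angle between the x axis of slab and the x axis of sheet, either way round below 0.2 rad and z of slab in the frame of sheet between 0.002 and 0.01 m and contact force between the fingers and slab below 0.1 N and linear speed of slab below 0.03 m/s), for 0.2 s.
3. the cap of the clamped cylinder has been unscrewed by 35 degrees or more and has climbed on its thread, still on its neck (((horizontal distance between cylinder_a and clamp below 0.02 m and angle between the x axis of cap_a and the x axis of cylinder_a, either way round above 0.6 rad and horizontal distance between cap_a and cylinder_a_seat below 0.006 m and z of cap_a in the frame of cylinder_a_seat between 0.001 and 0.02 m) or (horizontal distance between cylinder_b and clamp below 0.02 m and angle between the x axis of cap_b and the x axis of cylinder_b, either way round above 0.6 rad and horizontal distance between cap_b and cylinder_b_seat below 0.006 m and z of cap_b in the frame of cylinder_b_seat between 0.001 and 0.02 m))).
At the end, for the whole second after the job is handed in: Sheet flat on brick, slab flat on sheet, each within 20 mm and 0.2 rad, at rest, let go. Clamped cylinder's cap in the fingers (over 1 N), still, 50 to 160 mm above its seat, within 60 mm sideways, clear of the cylinder. Spare cylinder's cap still screwed down (all of step 2 and contact force between the fingers and sheet below 0.1 N and linear speed of sheet below 0.03 m/s and (((horizontal distance between cylinder_a and clamp below 0.02 m and z of cap_a in the frame of cylinder_a_seat between 0.05 and 0.16 m and horizontal distance between cap_a and cylinder_a_seat below 0.06 m and contact force between the fingers and cap_a above 1 N and contact force between cap_a and cylinder_a below 0.05 N and linear speed of cap_a below 0.03 m/s) and (z of cap_b in the frame of cylinder_b_seat below 0.003 m and angle between the x axis of cap_b and the x axis of cylinder_b, either way round below 0.3 rad)) or ((horizontal distance between cylinder_b and clamp below 0.02 m and z of cap_b in the frame of cylinder_b_seat between 0.05 and 0.16 m and horizontal distance between cap_b and cylinder_b_seat below 0.06 m and contact force between the fingers and cap_b above 1 N and contact force between cap_b and cylinder_b below 0.05 N and linear speed of cap_b below 0.03 m/s) and (z of cap_a in the frame of cylinder_a_seat below 0.003 m and angle between the x axis of cap_a and the x axis of cylinder_a, either way round below 0.3 rad)))); the arm keeps its last pose, push and grip.
It fails at once if the spare cylinder's cap unscrewed or lifted ((not (horizontal distance between cylinder_a and clamp below 0.02 m) and not (z of cap_a in the frame of cylinder_a_seat below 0.003 m and angle between the x axis of cap_a and the x axis of cylinder_a, either way round below 0.3 rad)) or (not (horizontal distance between cylinder_b and clamp below 0.02 m) and not (z of cap_b in the frame of cylinder_b_seat below 0.003 m and angle between the x axis of cap_b and the x axis of cylinder_b, either way round below 0.3 rad))).
It fails at once if another thing on the bench pushed away by more than 40 mm (distance of any of flux_jar, spray_can, torch, hammer, flux_brush, striker from where it was at the start of the episode above 0.04 m).
It also fails if it takes over 67 s, if anything falls off the work surface, if the arm or the gripper's body presses on something with over 40 N, if the wrist force passes 120 N, or if a joint passes its speed limit or range.

## Working session

There is one attempt and no reset: what is moved stays moved. The work goes in short steps, Python scripts to look and compute and a tool call to move; the robot and the scene stay as the last step left them, time stands still between calls to the robot, and variables do not carry over. Pictures are saved under pics/ and viewed, at most 10 in all, crops included, and the job is handed in when it is done.

Besides the shell and the picture viewer there is one more tool, called after "Emit:" as a command line: name --pt "numbers of a row" for each row, then --argument value for the rest. apply_moves: Moves the arm, as the interface text tells. Its arguments: {"type":"object","properties":{"moves":{"type":"array"},"newtons":{"type":"number"}},"required":["moves"]}

```bash
mkdir -p pics
cat > h.py <<'E'
import numpy as np, cv2
from cell import ctrl
def K(p):
    f=200/np.tan(np.radians(p['vertical_fov'])/2)
    return np.array([[f,0,p['cx']],[0,f,p['cy']],[0,0,1.]]),np.array(p['dist_coeffs'],float)
from scipy.spatial.transform import Rotation as R
def pose(o):
    q=o['ee_rot']; T=np.eye(4); T[:3,:3]=R.from_quat([q[1],q[2],q[3],q[0]]).as_matrix(); T[:3,3]=o['position']; return T
def c2w(name,o=None):
    p=ctrl.camera_params(name)
    if name=='wrist': return pose(o)@np.array(p['hand_eye'])
    return np.linalg.inv(np.array(p['extrinsics']))
def ray(name,px,z,T=None):
    p=ctrl.camera_params(name);k,d=K(p);T=c2w(name) if T is None else T
    u=cv2.undistortPoints(np.array(px,float).reshape(-1,1,2),k,d).reshape(-1,2)
    v=np.c_[u,np.ones(len(u))]@T[:3,:3].T; c=T[:3,3]
    return c+v*((z-c[2])/v[:,2])[:,None]
def cloud(name,dep,T=None):
    p=ctrl.camera_params(name);k,d=K(p);T=c2w(name) if T is None else T
    g=np.stack(np.meshgrid(np.arange(640.),np.arange(400.)),-1).reshape(-1,1,2)
    u=cv2.undistortPoints(g,k,d).reshape(-1,2)
    return ((np.c_[u,np.ones(len(u))]*dep.reshape(-1,1))@T[:3,:3].T+T[:3,3]).reshape(400,640,3)
E
cat > a.py <<'E'
from h import *
for n in('top','scene'):
    im,d=ctrl.camera(n);np.savez(n,im=im,d=d);cv2.imwrite(f'pics/{n}.png',im[:,:,::-1])
    print(n,ctrl.camera_params(n))
print(ctrl.camera_params('wrist'));print(ctrl.get_obs())
E
python3 a.py
```

```text
top {'vertical_fov': 47.385135586459626, 'cx': 320.34067796417065, 'cy': 204.6313634587459, 'dist_coeffs': array([0.02543508, 0.        , 0.        , 0.        , 0.        ]), 'extrinsics': array([[-0.01225091, -0.99992383,  0.00150208, -0.04216833],
       [-0.99402437,  0.01201565, -0.10849505,  0.54712563],
       [ 0.10846873, -0.00282227, -0.99409585,  1.26109095],
       [ 0.        ,  0.        ,  0.        ,  1.        ]])}
scene {'vertical_fov': 42.60898682743208, 'cx': 322.7087830702682, 'cy': 200.91286931950097, 'dist_coeffs': array([-0.03142801,  0.        ,  0.        ,  0.        ,  0.        ]), 'extrinsics': array([[ 0.82078482,  0.5712164 , -0.00490928, -0.4011635 ],
       [ 0.404071  , -0.58664432, -0.70183692, -0.16560236],
       [-0.40378076,  0.5740734 , -0.71232074,  1.90819423],
       [ 0.        ,  0.        ,  0.        ,  1.        ]])}
{'vertical_fov': 69.74644584493012, 'cx': 317.58218551388234, 'cy': 203.1475187830621, 'dist_coeffs': array([-0.04653524,  0.        ,  0.        ,  0.        ,  0.        ]), 'hand_eye': array([[ 6.66442769e-04, -9.606377
[... 317 characters left out ...]
: 0.1, 'joint_pos': array([-1.06143101e+00,  3.85490152e-01,  6.80264358e-03, -4.39417957e-04,
       -1.19400816e+00, -2.58601748e-01]), 'dq': array([ 0.00159912, -0.00162932,  0.00234141,  0.00115436, -0.00035576,
        0.00119287]), 'joint_efforts': array([-7.25987848e-04, -3.91689885e+01,  1.87935287e+01,  4.23192322e+00,
        1.34330380e-02, -7.44675822e-05]), 'position': array([ 0.15498204, -0.60493936,  0.22157772]), 'ee_rot': array([-1.66415034e-04, -1.24973072e-01,  9.92159658e-01,  9.57021553e-04]), 'wrist_force': array([ 1.07713161,  0.28881164, -0.28217232]), 'ft_torque': array([-0.01982013,  0.01976618, -0.01775711]), 'gripper_force': 0.0, 'finger_gap': 0.08717751369368773}
```

View pics/top.png

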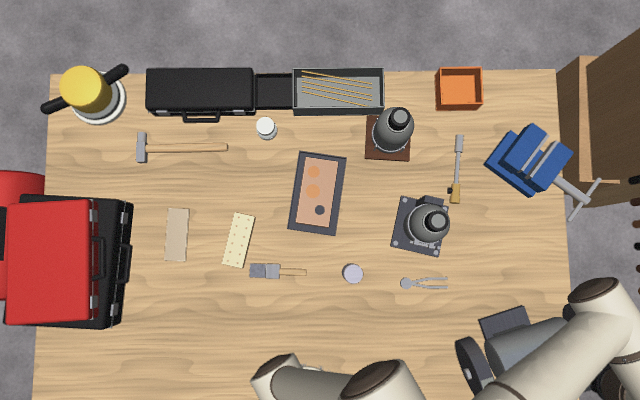

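View pics/scene.png

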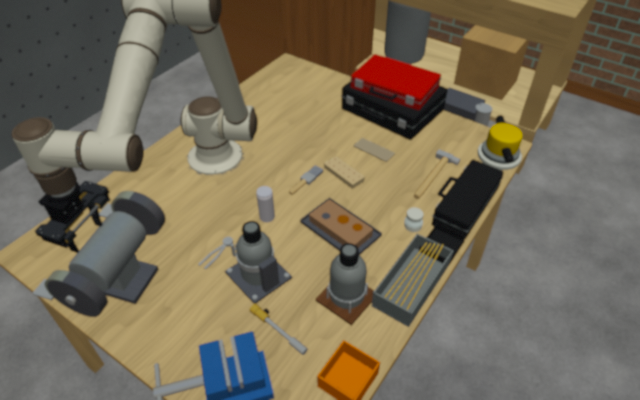

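The top view shows the sheet at (177,234), slab (238,240), brick (317,193), clamped cap (428,225) and spare cap (399,118). The slab lies nearer the middle. The brush is at (278,271), the can at (352,273) and the jar at (266,128).

```bash
cat > b.py <<'E'
from h import *
D=np.load('top.npz');im,d=D['im'],D['d'];C=cloud('top',d)
hsv=cv2.cvtColor(im,cv2.COLOR_RGB2HSV);lab=cv2.cvtColor(im,cv2.COLOR_RGB2LAB).astype(int)
print('pix',{n:(im[y,x].tolist(),C[y,x].round(3).tolist()) for n,(x,y) in dict(sheet=(177,234),slab=(236,230),brick=(316,215),cap=(428,225),spare=(399,118),bench=(200,190),cyl=(428,243)).items()})
def rect(n,seed,z,tol,win):
    x,y=seed; m=np.zeros(im.shape[:2],np.uint8)
    m[(abs(lab-lab[y,x]).max(2)<tol)]=255
    w=np.zeros_like(m);w[y-win:y+win,x-win:x+win]=255;m&=w
    m=cv2.morphologyEx(m,cv2.MORPH_CLOSE,np.ones((5,5)));
    c=max(cv2.findContours(m,0,2)[0],key=cv2.contourArea)
    P=ray('top',c.reshape(-1,2),z)[:,:2].astype(np.float32)
    (cx,cy),s,a=cv2.minAreaRect(P); b=cv2.boxPoints(((cx,cy),s,a))
    e=max([b[1]-b[0],b[2]-b[1]],key=np.linalg.norm)
    dz=C[...,2][(m>0)]
    print(n,'c',round(cx,4),round(cy,4),'size',np.round(s,4),'yaw',np.round(np.degrees(np.arctan2(e[1],e[0])),2),'z',np.median(dz).round(4))
rect('sheet',(177,234),.006,14,50)
rect('slab',(236,230),.025,22,45)
rect('brick',(316,215),.038,30,55)
# tray
m=((im.max(2)<90)*255).astype(np.uint8);m[:,:280]=0;m[:,350:]=0;m[:140]=0;m[245:]=0
c=max(cv2.findContours(m,0,2)[0],key=cv2.contourArea);P=ray('top',c.reshape(-1,2),.016)[:,:2].astype(np.float32);print('tray',cv2.minAreaRect(P))
for n,(x0,x1,y0,y1) in dict(clamp=(408,450,205,250),spare=(380,420,100,155)).items():
    s=C[y0:y1,x0:x1];k=(s[...,2]>.205)&(s[...,2]<.235)
    mm=(k*255).astype(np.uint8);cc=max(cv2.findContours(mm,0,1)[0],key=cv2.contourArea)+np.array([x0,y0])
    P=ray('top',cc.reshape(-1,2),.217)[:,:2].astype(np.float32)
    print(n,cv2.minEnclosingCircle(P),cv2.fitEllipse(P),'zmed',np.median(s[...,2][k]))
# second view for clamped cap
S=np.load('scene.npz');Cs=cloud('scene',S['d'])
k=(Cs[...,2]>.212)&(Cs[...,2]<.225);k[:,:150]=0
for n,(x0,x1,y0,y1) in dict(clamp=(235,270,215,245),spare=(335,365,240,265)).items():
    s=Cs[y0:y1,x0:x1];kk=(s[...,2]>.212)&(s[...,2]<.225);p=s[kk][:,:2].astype(np.float32);print('scene',n,len(p),(p.min(0)+p.max(0))/2,p.max(0)-p.min(0))
E
python3 b.py
```

```text
pix {'sheet': ([205, 188, 164], [0.47, 0.361, 0.007]), 'slab': ([231, 224, 188], [0.478, 0.19, 0.023]), 'brick': ([209, 171, 143], [0.516, -0.036, 0.042]), 'cap': ([27, 19, 20], [0.474, -0.307, 0.213]), 'spare': ([148, 151, 149], [0.738, -0.245, 0.218]), 'bench': ([194, 167, 128], [0.597, 0.301, -0.005]), 'cyl': ([167, 167, 174], [0.433, -0.33, 0.11])}
sheet c 0.4734 0.3642 size [0.2877 0.2844] yaw 0.61 z 0.001
slab c 0.4481 0.1732 size [0.092  0.1477] yaw -14.64 z 0.0258
brick c 0.52 -0.0347 size [0.3099 0.307 ] yaw 89.29 z 0.0018
tray ((0.6151186227798462, 0.004485100507736206), (0.11701253056526184, 0.26193636655807495), 52.30342483520508)
clamp ((0.4835728704929352, -0.329052209854126), 0.025974392890930176) ((0.4842627942562103, -0.3289276659488678), (0.04755625128746033, 0.04996798187494278), 11.087717056274414) zmed 0.21786482127484674
spare ((0.7415132522583008, -0.24651949107646942), 0.026491329073905945) ((0.7414041757583618, -0.2465898096561432), (0.04804115369915962, 0.051301825791597366), 55.6152458190918) zmed 0.2179428007063534
scene clamp 220 [ 0.4833492 -0.3292235] [0.05244079 0.05067733]
scene spare 240 [ 0.74107397 -0.24645069] [0.04973274 0.05085991]
```

```bash
cat > c.py <<'E'
from h import *
D=np.load('top.npz');im,d=D['im'],D['d'];C=cloud('top',d);Z=C[...,2]
hsv=cv2.cvtColor(im,cv2.COLOR_RGB2HSV).astype(int)
for n,(x,y) in dict(sheet=(177,234),slab=(236,230),brick=(316,215),tray=(297,190),bench=(200,190),bench2=(205,240)).items(): print(n,hsv[y-2:y+3,x-2:x+3].mean((0,1)))
def rect(n,m,box,z):
    w=np.zeros(m.shape,np.uint8);x0,x1,y0,y1=box;w[y0:y1,x0:x1]=m[y0:y1,x0:x1]*255
    w=cv2.morphologyEx(cv2.morphologyEx(w,2,np.ones((3,3))),3,np.ones((7,7)))
    c=max(cv2.findContours(w,0,1)[0],key=cv2.contourArea)
    P=ray('top',c.reshape(-1,2),z)[:,:2].astype(np.float32);r=cv2.minAreaRect(P);b=cv2.boxPoints(r)
    e=max([b[1]-b[0],b[2]-b[1]],key=np.linalg.norm)
    mm=cv2.moments(c);pc=ray('top',[[mm['m10']/mm['m00'],mm['m01']/mm['m00']]],z)[0]
    print(n,np.round(r[0],4),np.round(r[1],4),'yaw',round(np.degrees(np.arctan2(e[1],e[0]))%180,2),'mom',pc.round(4))
S=hsv[...,1]
rect('sheet',(S<70),(155,200,195,275),.006)
rect('sheetg',(S<75),(155,200,195,275),.006)
rect('slab',(Z>.013),(212,265,200,280),.025)
rect('slabc',(hsv[...,2]>215)&(S<80),(212,265,200,280),.025)
rect('brick',(Z>.029)&(im.max(2)>0),(280,355,140,245),.038)
rect('brickc',(hsv[...,2]>120)&(hsv[...,0]<16),(285,350,150,238),.038)
rect('tray',((im.max(2)<95)|(Z>.008)),(280,355,140,245),.016)
E
python3 c.py
```

```text
sheet [ 17.52  51.96 203.4 ]
slab [ 25.08  46.84 231.8 ]
brick [ 19.88  72.08 188.2 ]
tray [119.44  23.24  92.76]
bench [ 16.88  85.2  198.  ]
bench2 [ 17.28  85.08 212.28]
sheet [0.4697 0.3638] [0.0614 0.1492] yaw 177.09 mom [0.4688 0.3638 0.006 ]
sheetg [0.469  0.3637] [0.0616 0.151 ] yaw 177.09 mom [0.4684 0.3637 0.006 ]
slab [0.4354 0.1541] [0.1249 0.1662] yaw 166.83 mom [0.437  0.1756 0.025 ]
slabc [0.4509 0.1845] [0.0578 0.1474] yaw 166.48 mom [0.4504 0.1847 0.025 ]
brick [ 0.5835 -0.0391] [0.0948 0.1901] yaw 170.77 mom [ 0.5826 -0.039   0.038 ]
brickc [ 0.5837 -0.0388] [0.0941 0.1888] yaw 170.83 mom [ 0.5824 -0.0387  0.038 ]
tray [ 0.5838 -0.0391] [0.14   0.2306] yaw 170.8 mom [ 0.5833 -0.0428  0.016 ]
```

Emit:
apply_moves --pt "0 0 -2.5 0 0 0.1 -1" --pt "0 0 -2.5 0 0 0.1 -1" --pt "0 0 -2.5 0 0 0.1 -1" --pt "-2.4 2.7 0 0 0 0 -1" --pt "-2.4 2.7 0 0 0 0 -1" --pt "-2.4 2.7 0 0 0 0 -1" --pt "-2.4 2.7 0 0 0 0 -1" --pt "-2.4 2.7 0 0 0 0 -1" --pt "-2.4 2.7 0 0 0 0 -1" --pt "-2.4 2.7 0 0 0 0 -1" --pt "-2.4 2.7 0 0 0 0 -1" --pt "-2.4 2.7 0 0 0 0 -1" --pt "-2.4 2.7 0 0 0 0 -1" --pt "-2.4 2.7 0 0 0 0 -1" --pt "-2.4 2.7 0 0 0 0 -1" --pt "0 0 0 0 0 0 -1"

```text
time_s: 1.43
position: [0.462, -0.2923, 0.2967]
ee_rot: [0.0, 0.022, 1.0, 0.001]
wrist_force: [-0.9, -0.3, 0.5]
finger_gap: 0.0872
gripper_force: 0.0
```

Emit:
apply_moves --pt "0 3.3 0 0 0 0 -1" --pt "0 3.3 0 0 0 0 -1" --pt "0 3.3 0 0 0 0 -1" --pt "0 3.3 0 0 0 0 -1" --pt "0 3.3 0 0 0 0 -1" --pt "0 3.3 0 0 0 0 -1" --pt "0 3.3 0 0 0 0 -1" --pt "0 3.3 0 0 0 0 -1" --pt "0 3.3 0 0 0 0 -1" --pt "0 3.3 0 0 0 0 -1" --pt "0 3.3 0 0 0 0 -1" --pt "0 3.3 0 0 0 0 -1" --pt "0 3.3 0 0 0 0 -1" --pt "0 3.3 0 0 0 0 -1" --pt "0 3.3 0 0 0 0 -1" --pt "0 3.3 0 0 0 0 -1" --pt "0 3.3 0 0 0 0 -1" --pt "0 3.3 0 0 0 0 -1" --pt "0 0 0 0 0 0 -1" --pt "0 0 0 0 0 0 -1"

```text
time_s: 3.1
position: [0.4875, 0.2984, 0.2962]
ee_rot: [-0.001, 0.024, 1.0, -0.001]
wrist_force: [-0.8, -0.3, 0.1]
finger_gap: 0.087
gripper_force: 0.0
```

```bash
cat >> h.py <<'E'
def go(x,y,z,yaw):  # shift in tool axes after a turn about z; yaw = world angle of tool y, deg
    o=ctrl.get_obs();T=pose(o);cur=np.degrees(np.arctan2(T[1,1],T[0,1]))
    dy=(yaw-cur+90)%180-90
    Rn=R.from_euler('z',dy,degrees=True).as_matrix()@T[:3,:3]
    s=Rn.T@(np.array([x,y,z])-T[:3,3])
    print('t',round(o['time_s'],2),'p',T[:3,3].round(4),'yaw',cur.round(2),'tilt',np.degrees(np.arccos(-T[2,2])).round(2),'rz',np.radians(-dy).round(3),'shift cm (after turn)',(s*100).round(2),'j',o['joint_pos'].round(2),'f',o['wrist_force'].round(1),'gap',round(o['finger_gap'],4),'gf',round(o['gripper_force'],1))
E
python3 -c "
from h import *
go(.469,.3637,.003,87.1)
T=c2w('wrist',ctrl.get_obs());im,d=ctrl.camera('wrist');cv2.imwrite('pics/w1.png',im[:,:,::-1]);np.savez('w1',im=im,d=d,T=T)"
```

```text
t 3.1 p [0.4875 0.2984 0.2962] yaw 87.3 tilt 0.14 rz 0.003 shift cm (after turn) [ 2.13  6.48 29.32] j [ 0.83  0.25  0.   -0.   -1.32 -2.45] f [-0.8 -0.3  0.1] gap 0.087 gf 0.0
```

View pics/w1.png

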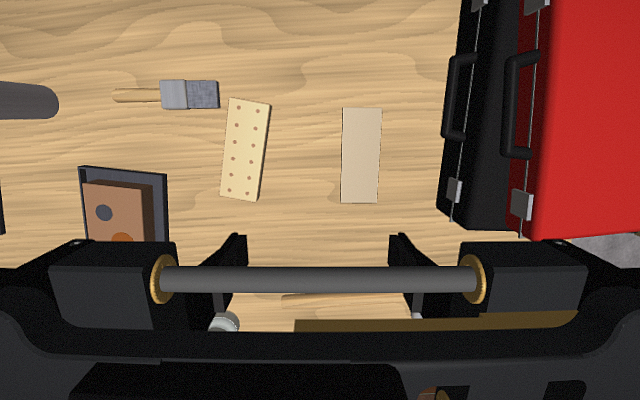

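The wrist view shows the sheet at (361,155), the slab at (245,150) and the brush at (190,95). I'll cross-check the poses from here.

```bash
cat > e.py <<'E'
from h import *
D=np.load('w1.npz');im,T=D['im'],D['T'];hsv=cv2.cvtColor(im,cv2.COLOR_RGB2HSV).astype(int)
def rect(n,m,box,z):
    w=np.zeros(m.shape,np.uint8);x0,x1,y0,y1=box;w[y0:y1,x0:x1]=m[y0:y1,x0:x1]*255
    w=cv2.morphologyEx(cv2.morphologyEx(w,2,np.ones((3,3))),3,np.ones((9,9)))
    c=max(cv2.findContours(w,0,1)[0],key=cv2.contourArea)
    P=ray('wrist',c.reshape(-1,2),z,T)[:,:2].astype(np.float32);r=cv2.minAreaRect(P);b=cv2.boxPoints(r)
    e=max([b[1]-b[0],b[2]-b[1]],key=np.linalg.norm)
    print(n,np.round(r[0],4),np.round(r[1],4),'yaw',round(np.degrees(np.arctan2(e[1],e[0]))%180,2))
S=hsv[...,1]
print(S[150,361],S[150,310],S[150,250],hsv[150,245])
rect('sheet',S<72,(325,400,90,215),.006)
rect('slab',(hsv[...,0]>20)&(hsv[...,2]>195),(210,285,85,215),.025)
E
python3 e.py
```

```text
57 99 72 [ 21  72 233]
sheet [0.469  0.3651] [0.0594 0.1488] yaw 177.09
slab [0.4524 0.1947] [0.0394 0.1455] yaw 166.25
```

Emit:
apply_moves --pt "0.7 2.2 0 0 0 0 -1" --pt "0.7 2.2 0 0 0 0 -1" --pt "0.7 2.2 0 0 0 0 -1" --pt "0 0 3 0 0 0 -1" --pt "0 0 3.5 0 0 0 -1" --pt "0 0 3.5 0 0 0 -1" --pt "0 0 3.5 0 0 0 -1" --pt "0 0 3.5 0 0 0 -1" --pt "0 0 3.5 0 0 0 -1" --pt "0 0 3 0 0 0 -1" --pt "0 0 2 0 0 0 -1" --pt "0 0 1 0 0 0 -1" --pt "0 0 0 0 0 0 -1" --pt "0 0 0 0 0 0 -1" --newtons 25

```text
time_s: 4.32
position: [0.4709, 0.3639, 0.0333]
ee_rot: [0.0, 0.025, 1.0, 0.0]
wrist_force: [0.3, 0.7, 0.7]
finger_gap: 0.0869
gripper_force: 0.0
```

```bash
python3 -c "
from h import *
go(.469,.3645,.003,87.1)"
```

```text
t 4.32 p [0.4709 0.3639 0.0333] yaw 87.15 tilt 0.05 rz 0.001 shift cm (after turn) [0.2  0.05 3.03] j [ 0.93  0.53 -0.29  0.   -0.75 -2.55] f [0.3 0.7 0.7] gap 0.0869 gf 0.0
```

Emit:
apply_moves --pt "0.2 0 1 0 0 0 -1" --pt "0 0 1 0 0 0 -1" --pt "0 0 0.6 0 0 0 -1" --pt "0 0 0.4 0 0 0 -1" --pt "0 0 0 0 0 0 -1" --pt "0 0 0 0 0 0 1" --pt "0 0 0 0 0 0 1" --pt "0 0 0 0 0 0 1" --pt "0 0 0 0 0 0 1" --pt "0 0 0 0 0 0 1" --pt "0 0 0 0 0 0 1" --pt "0 0 0 0 0 0 1"

```text
time_s: 5.32
position: [0.4683, 0.3645, 0.0028]
ee_rot: [0.0, 0.025, 1.0, 0.0]
wrist_force: [0.1, -0.9, 1.6]
finger_gap: 0.059
gripper_force: 25.0
```

Emit:
apply_moves --pt "0 0 -1 0 0 0 1" --pt "0 0 -3 0 0 0 1" --pt "0 0 -3 0 0 0 1" --pt "0 0 -3 0 0 0.055 1" --pt "0 0 0 0 0 0.055 1" --pt "-1.4 -3 0 0 0 0 1" --pt "-1.4 -3 0 0 0 0 1" --pt "-1.4 -3 0 0 0 0 1" --pt "-1.4 -3 0 0 0 0 1" --pt "-1.4 -3 0 0 0 0 1" --pt "-1.4 -3 0 0 0 0 1" --pt "-1.4 -3 0 0 0 0 1" --pt "-1.4 -3 0 0 0 0 1" --pt "-1.4 -3 0 0 0 0 1" --pt "-1.4 -3 0 0 0 0 1" --pt "-1.4 -3 0 0 0 0 1" --pt "-1.4 -3 0 0 0 0 1" --pt "-1 -2 0 0 0 0 1" --pt "0 0 0 0 0 0 1" --pt "0 0 0 0 0 0 1"

```text
time_s: 6.98
position: [0.5836, -0.0403, 0.1028]
ee_rot: [-0.0, 0.081, 0.997, 0.0]
wrist_force: [-0.5, 0.9, -0.3]
finger_gap: 0.0589
gripper_force: 25.0
```

```bash
python3 -c "
from h import *
go(.583,-.039,.0415,80.8)"
```

```text
t 6.98 p [ 0.5836 -0.0403  0.1028] yaw 80.72 tilt 0.01 rz -0.001 shift cm (after turn) [0.08 0.11 6.13] j [ 0.21  0.43 -0.25 -0.   -0.89 -1.94] f [-0.5  0.9 -0.3] gap 0.0589 gf 25.0
```

Emit:
apply_moves --pt "0.1 0.1 2 0 0 0 1" --pt "0 0 2 0 0 0 1" --pt "0 0 1 0 0 0 1" --pt "0 0 0.6 0 0 0 1" --pt "0 0 0.3 0 0 0 1" --pt "0 0 0.2 0 0 0 1" --pt "0 0 0 0 0 0 1" --pt "0 0 0 0 0 0 1"

```text
time_s: 7.65
position: [0.5834, -0.0377, 0.0423]
ee_rot: [0.001, 0.079, 0.997, 0.0]
wrist_force: [-0.2, 0.3, -0.5]
finger_gap: 0.0595
gripper_force: 25.0
```

Emit:
apply_moves --pt "0 0 0.1 0 0 0 1" --pt "0 0 0 0 0 0 1" --pt "0 0 0 0 0 0 -1" --pt "0 0 0 0 0 0 -1" --pt "0 0 0 0 0 0 -1" --pt "0 0 0 0 0 0 -1" --pt "0 0 0 0 0 0 -1" --pt "0 0 -2 0 0 0 -1" --pt "0 0 -3 0 0 0 -1" --pt "0 0 -3 0 0 0 -1" --pt "0 0 0 0 0 0 -1"

```text
time_s: 8.57
position: [0.587, -0.0378, 0.1271]
ee_rot: [0.006, 0.079, 0.997, 0.001]
wrist_force: [1.0, 0.9, -0.2]
finger_gap: 0.0871
gripper_force: 0.0
```

```bash
python3 -c "
from h import *
go(.4507,.1847,.012,76.6)"
```

```text
t 8.57 p [ 0.587  -0.0378  0.1271] yaw 80.97 tilt 0.7 rz 0.076 shift cm (after turn) [18.55 18.46 11.32] j [ 0.21  0.4  -0.23  0.   -0.93 -1.94] f [ 1.   0.9 -0.2] gap 0.0871 gf 0.0
```

Emit:
apply_moves --pt "0 0 0 0 0 0.076 -1" --pt "2 2 0 0 0 0 -1" --pt "2 2 0 0 0 0 -1" --pt "2 2 0 0 0 0 -1" --pt "2 2 0 0 0 0 -1" --pt "2 2 0 0 0 0 -1" --pt "2 2 0 0 0 0 -1" --pt "2 2 0 0 0 0 -1" --pt "2 2 0 0 0 0 -1" --pt "2 2 0 0 0 0 -1" --pt "0.5 0.5 0 0 0 0 -1" --pt "0 0 0 0 0 0 -1"

```text
time_s: 9.57
position: [0.4455, 0.1865, 0.1208]
ee_rot: [0.0, 0.116, 0.993, 0.0]
wrist_force: [0.8, -0.0, 0.6]
finger_gap: 0.087
gripper_force: 0.0
```

```bash
python3 -c "
from h import *
go(.4507,.1847,.012,76.6)
im,d=ctrl.camera('top');cv2.imwrite('pics/t2.png',cv2.resize(im[120:300,150:390,::-1],None,fx=3,fy=3));np.savez('top',im=im,d=d)"; python3 c.py
```

```text
t 9.57 p [0.4455 0.1865 0.1208] yaw 76.71 tilt 0.04 rz 0.002 shift cm (after turn) [-0.55 -0.06 10.88] j [ 0.73  0.25 -0.48 -0.   -0.84 -2.54] f [ 0.8 -0.   0.6] gap 0.087 gf 0.0
sheet [ 13.44  62.96 100.68]
slab [99.64 17.68 48.28]
brick [ 19.96  43.8  219.76]
tray [121.04  23.52  94.2 ]
bench [ 16.92  85.6  200.8 ]
bench2 [ 12.88  61.   100.84]
sheet [0.4436 0.3607] [0.1757 0.1245] yaw 1.01 mom [0.431  0.3525 0.006 ]
sheetg [0.4437 0.3607] [0.1759 0.1245] yaw 1.01 mom [0.4314 0.3525 0.006 ]
slab [0.436  0.1845] [0.1805 0.1469] yaw 0.11 mom [0.4414 0.1833 0.025 ]
slabc [0.5037 0.1719] [0.0578 0.0389] yaw 76.75 mom [0.5048 0.1712 0.025 ]
brick [ 0.5833 -0.0391] [0.0948 0.1905] yaw 170.77 mom [ 0.5826 -0.0389  0.038 ]
brickc [ 0.5837 -0.0388] [0.0944 0.1889] yaw 170.9 mom [ 0.5825 -0.0388  0.038 ]
tray [ 0.5835 -0.0421] [0.1346 0.2358] yaw 167.31 mom [ 0.587  -0.0404  0.016 ]
```

View pics/t2.png

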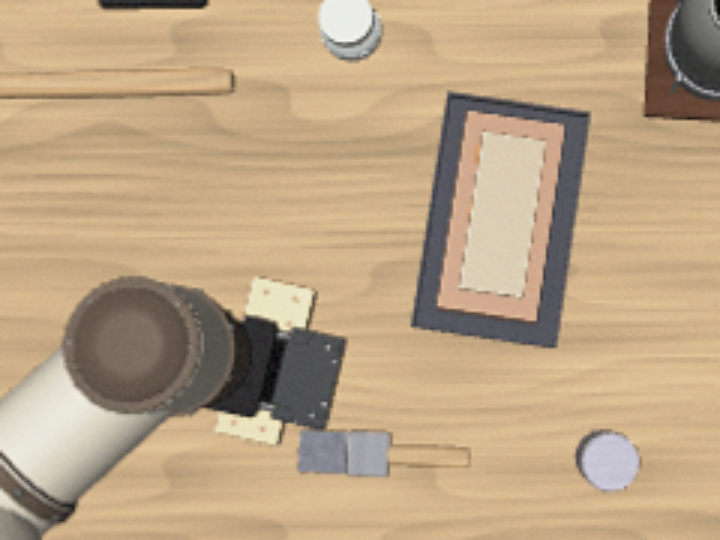

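The sheet is centred and square on the brick, with both centres near crop pixel (502,215). Next I'll grasp the slab.

Emit:
apply_moves --pt "-0.5 0 2 0 0 0 -1" --pt "0 0 3 0 0 0 -1" --pt "0 0 3 0 0 0 -1" --pt "0 0 1.5 0 0 0 -1" --pt "0 0 1 0 0 0 -1" --pt "0 0 0.7 0 0 0 -1" --pt "0 0 0 0 0 0 -1" --pt "0 0 0 0 0 0 1" --pt "0 0 0 0 0 0 1" --pt "0 0 0 0 0 0 1" --pt "0 0 0 0 0 0 1" --pt "0 0 0 0 0 0 1" --pt "0 0 0 0 0 0 1" --pt "0 0 0 0 0 0 1" --newtons 35

```text
time_s: 10.78
position: [0.4516, 0.1847, 0.0092]
ee_rot: [0.001, 0.117, 0.993, 0.001]
wrist_force: [-0.6, 0.8, 4.6]
finger_gap: 0.0598
gripper_force: 35.0
```

```bash
cat > f.py <<'E'
from h import *
D=np.load('top.npz');im=D['im'];hsv=cv2.cvtColor(im,cv2.COLOR_RGB2HSV).astype(int)
w=np.zeros((400,640),np.uint8);m=(hsv[...,1]<62)&(hsv[...,2]>190)
w[155:230,297:338]=m[155:230,297:338]*255
w=cv2.morphologyEx(w,2,np.ones((3,3)));c=max(cv2.findContours(w,0,1)[0],key=cv2.contourArea)
P=ray('top',c.reshape(-1,2),.044)[:,:2].astype(np.float32);print(cv2.minAreaRect(P))
go(.583,-.039,.08,80.8)
E
python3 f.py
```

```text
((0.5842157602310181, -0.04029040038585663), (0.058843713253736496, 0.14884144067764282), 80.84907531738281)
t 10.78 p [0.4516 0.1847 0.0092] yaw 76.55 tilt 0.13 rz -0.074 shift cm (after turn) [-16.55 -19.97  -7.09] j [ 0.72  0.43 -0.58  0.   -0.56 -2.53] f [-0.6  0.8  4.6] gap 0.0598 gf 35.0
```

Emit:
apply_moves --pt "0 0 -1 0 0 0 1" --pt "0 0 -3 0 0 0 1" --pt "0 0 -3 0 0 0 1" --pt "0 0 -3 0 0 -0.037 1" --pt "0 0 0 0 0 -0.037 1" --pt "-1.66 -2 0 0 0 0 1" --pt "-1.66 -2 0 0 0 0 1" --pt "-1.66 -2 0 0 0 0 1" --pt "-1.66 -2 0 0 0 0 1" --pt "-1.66 -2 0 0 0 0 1" --pt "-1.66 -2 0 0 0 0 1" --pt "-1.66 -2 0 0 0 0 1" --pt "-1.66 -2 0 0 0 0 1" --pt "-1.66 -2 0 0 0 0 1" --pt "-1.66 -2 0 0 0 0 1" --pt "0 0 0 0 0 0 1" --pt "0 0 0 0 0 0 1"

```text
time_s: 12.2
position: [0.5817, -0.0414, 0.107]
ee_rot: [-0.002, 0.082, 0.997, -0.0]
wrist_force: [-0.6, 0.5, -3.4]
finger_gap: 0.0597
gripper_force: 35.0
```

```bash
python3 -c "
from h import *
go(.584,-.040,.0535,80.8)"
```

```text
t 12.2 p [ 0.5817 -0.0414  0.107 ] yaw 80.59 tilt 0.2 rz -0.004 shift cm (after turn) [-0.23  0.18  5.35] j [ 0.21  0.42 -0.25 -0.   -0.9  -1.94] f [-0.6  0.5 -3.4] gap 0.0597 gf 35.0
```

Emit:
apply_moves --pt "-0.2 0.1 2 0 0 0 1" --pt "0 0 1.5 0 0 0 1" --pt "0 0 1 0 0 0 1" --pt "0 0 0.4 0 0 0 1" --pt "0 0 0.3 0 0 0 1" --pt "0 0 0 0 0 0 1" --pt "0 0 0 0 0 0 1"

```text
time_s: 12.78
position: [0.5852, -0.0391, 0.0572]
ee_rot: [0.001, 0.08, 0.997, 0.0]
wrist_force: [-0.6, 0.2, -3.4]
finger_gap: 0.0597
gripper_force: 35.0
```

```bash
python3 -c "
from h import *
go(.584,-.040,.0535,80.8)"
```

```text
t 12.78 p [ 0.5852 -0.0391  0.0572] yaw 80.8 tilt 0.06 rz -0.0 shift cm (after turn) [ 0.11 -0.1   0.37] j [ 0.21  0.49 -0.29  0.   -0.79 -1.94] f [-0.6  0.2 -3.4] gap 0.0597 gf 35.0
```

Emit:
apply_moves --pt "0 0 0.2 0 0 0 1" --pt "0 0 0.1 0 0 0 1" --pt "0 0 0.05 0 0 0 1" --pt "0 0 0 0 0 0 1"

```text
time_s: 13.12
position: [0.585, -0.0394, 0.0534]
ee_rot: [0.0, 0.081, 0.997, 0.0]
wrist_force: [-0.8, 0.7, -2.0]
finger_gap: 0.0598
gripper_force: 35.0
```

Emit:
apply_moves --pt "0 0 0 0 0 0 -1" --pt "0 0 0 0 0 0 -1" --pt "0 0 0 0 0 0 -1" --pt "0 0 0 0 0 0 -1" --pt "0 0 0 0 0 0 -1" --pt "0 0 -2 0 0 0 -1" --pt "0 0 -3.5 0 0 0 -1" --pt "0 0 -3.5 0 0 0 -1" --pt "0 0 -3.5 0 0 0 -1" --pt "0 0 -3.5 0 0 0 -1" --pt "0 0 -3.5 0 0 0 -1" --pt "0 0 -3.5 0 0 0 -1" --pt "0 0 -1 0 0 0 -1" --pt "0 0 0 0 0 0 -1"

```text
time_s: 14.28
position: [0.5864, -0.0394, 0.2975]
ee_rot: [0.004, 0.08, 0.997, 0.001]
wrist_force: [0.7, -0.5, 1.2]
finger_gap: 0.0872
gripper_force: 0.0
```

```bash
python3 -c "
from h import *
go(.484,-.329,.29,75)
go(.484,-.329,.29,160)
go(.484,-.329,.29,140)
"
```

```text
t 14.28 p [ 0.5864 -0.0394  0.2975] yaw 80.78 tilt 0.5 rz 0.101 shift cm (after turn) [  2.41 -30.62   0.66] j [ 0.21  0.27  0.03  0.   -1.32 -1.94] f [ 0.7 -0.5  1.2] gap 0.0872 gf 0.0
t 14.28 p [ 0.5864 -0.0394  0.2975] yaw 80.78 tilt 0.5 rz -1.383 shift cm (after turn) [30.72 -0.28  0.49] j [ 0.21  0.27  0.03  0.   -1.32 -1.94] f [ 0.7 -0.5  1.2] gap 0.0872 gf 0.0
t 14.28 p [ 0.5864 -0.0394  0.2975] yaw 80.78 tilt 0.5 rz -1.034 shift cm (after turn) [ 28.77 -10.77   0.48] j [ 0.21  0.27  0.03  0.   -1.32 -1.94] f [ 0.7 -0.5  1.2] gap 0.0872 gf 0.0
```

Emit:
apply_moves --pt "0 0 0 0 0 -0.12 -1" --pt "0 0 0 0 0 -0.12 -1" --pt "0 0 0 0 0 -0.12 -1" --pt "0 0 0 0 0 -0.12 -1" --pt "0 0 0 0 0 -0.12 -1" --pt "0 0 0 0 0 -0.12 -1" --pt "0 0 0 0 0 -0.12 -1" --pt "0 0 0 0 0 -0.12 -1" --pt "0 0 0 0 0 -0.12 -1" --pt "0 0 0 0 0 -0.12 -1" --pt "2.8 -0.5 0 0 0 0 -1" --pt "2.8 -0.5 0 0 0 0 -1" --pt "2.8 -0.5 0 0 0 0 -1" --pt "2.8 -0.5 0 0 0 0 -1" --pt "2.8 -0.5 0 0 0 0 -1" --pt "0 0 0 0 0 0 -1" --pt "0 0 0 0 0 0 -1"

```text
time_s: 15.7
position: [0.5342, -0.1737, 0.2915]
ee_rot: [-0.001, -0.495, 0.869, 0.001]
wrist_force: [0.7, 0.3, -0.8]
finger_gap: 0.0869
gripper_force: 0.0
```

```bash
python3 -c "
from h import *
go(.484,-.329,.29,150)
T=c2w('wrist',ctrl.get_obs());im,d=ctrl.camera('wrist');cv2.imwrite('pics/w2.png',im[:,:,::-1]);np.savez('w2',im=im,d=d,T=T)
im,d=ctrl.camera('top');cv2.imwrite('pics/t3.png',cv2.resize(im[120:300,230:470,::-1],None,fx=3,fy=3))
hsv=cv2.cvtColor(im,cv2.COLOR_RGB2HSV).astype(int);C=cloud('top',d)
w=np.zeros((400,640),np.uint8);m=C[...,2]>.056
w[155:235,295:342]=m[155:235,295:342]*255
c=max(cv2.findContours(w,0,1)[0],key=cv2.contourArea)
print('slab',cv2.minAreaRect(ray('top',c.reshape(-1,2),.069)[:,:2].astype(np.float32)))
"
```

```text
t 15.7 p [ 0.5342 -0.1737  0.2915] yaw 149.36 tilt 0.16 rz -0.011 shift cm (after turn) [15.96 -3.41  0.15] j [-0.03  0.24 -0.03 -0.   -1.31 -0.51] f [ 0.7  0.3 -0.8] gap 0.0869 gf 0.0
slab ((0.5714438557624817, -0.04260312765836716), (0.12777604162693024, 0.2192387580871582), 89.31401824951172)
```

View pics/t3.png

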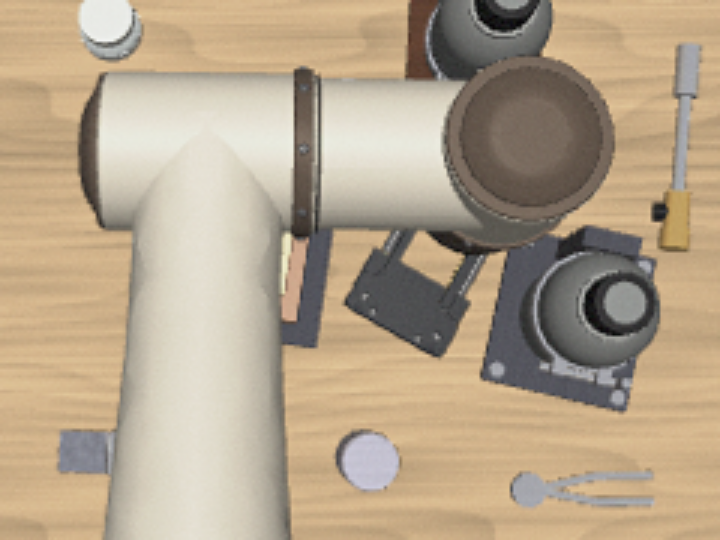

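View pics/w2.png

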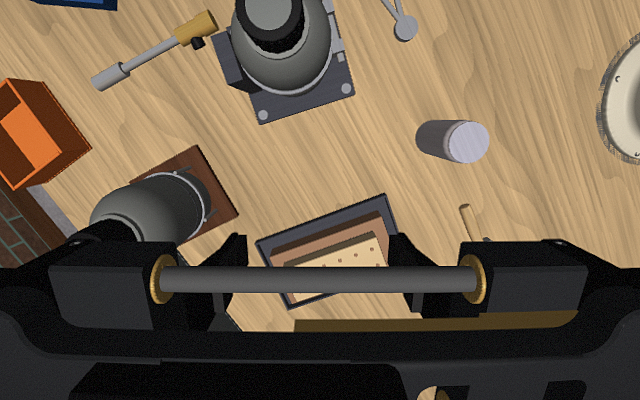

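The wrist view shows the slab on the hearth at (340,260) and the clamped cap at (272,15). The arm blocks the slab in the top view, so I'll check it once the arm is clear. Next is the cap.

Emit:
apply_moves --pt "2.6 -0.5 0 0 0 0 -1" --pt "2.6 -0.5 0 0 0 0 -1" --pt "2.6 -0.5 0 0 0 0 -1" --pt "2.6 -0.5 0 0 0 0 -1" --pt "2.6 -0.5 0 0 0 0 -1" --pt "2.6 -0.5 0 0 0 0 -1" --pt "0 0 0 0 0 0 -1" --pt "0 0 0 0 0 0 -1" --pt "0 0 0 0 0 0 -1" --newtons 40

```text
time_s: 16.55
position: [0.4826, -0.3215, 0.2925]
ee_rot: [-0.0, -0.497, 0.868, 0.0]
wrist_force: [-0.3, 0.3, -0.5]
finger_gap: 0.0869
gripper_force: 0.0
```

```bash
python3 -c "
from h import *
go(.484,-.329,.187,150)
im,d=ctrl.camera('top');cv2.imwrite('pics/t4.png',cv2.resize(im[120:300,230:470,::-1],None,fx=3,fy=3))
C=cloud('top',d)
w=np.zeros((400,640),np.uint8);m=(C[...,2]>.056)&(C[...,2]<.085)
w[155:235,295:342]=m[155:235,295:342]*255
c=max(cv2.findContours(w,0,1)[0],key=cv2.contourArea)
print('slab',cv2.minAreaRect(ray('top',c.reshape(-1,2),.069)[:,:2].astype(np.float32)))
"
```

```text
t 16.55 p [ 0.4826 -0.3215  0.2925] yaw 149.57 tilt 0.05 rz -0.007 shift cm (after turn) [ 0.58 -0.51 10.55] j [-0.31  0.27  0.01 -0.   -1.32 -0.22] f [-0.3  0.3 -0.5] gap 0.0869 gf 0.0
slab ((0.5828405618667603, -0.04168511554598808), (0.05990702286362648, 0.15072034299373627), 80.52510833740234)
```

View pics/t4.png

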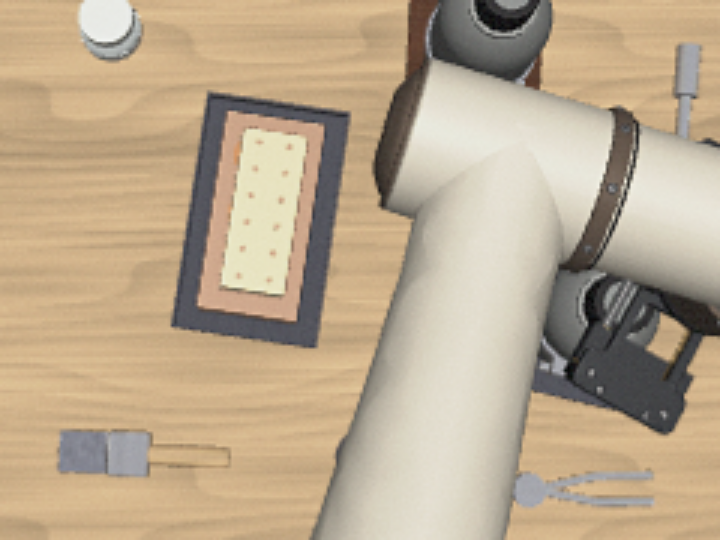

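The slab sits square on the sheet, at (0.583, -0.042) with yaw 80.5. Now I'll lower onto the cap.

Emit:
apply_moves --pt "0.6 -0.5 0 0 0 0 -1" --pt "0 0 2 0 0 0 -1" --pt "0 0 2 0 0 0 -1" --pt "0 0 1 0 0 0 -1" --pt "0 0 0 0 0 0 -1" --pt "0 0 0 0 0 0 -1"

```text
time_s: 17.1
position: [0.4837, -0.3301, 0.2431]
ee_rot: [-0.0, -0.497, 0.868, -0.0]
wrist_force: [-0.1, 0.3, 0.7]
finger_gap: 0.0872
gripper_force: 0.0
```

```bash
python3 -c "
from h import *
go(.484,-.329,.187,150)"
```

```text
t 17.1 p [ 0.4837 -0.3301  0.2431] yaw 149.58 tilt 0.05 rz -0.007 shift cm (after turn) [-0.12  0.03  5.61] j [-0.32  0.3  -0.06  0.   -1.21 -0.21] f [-0.1  0.3  0.7] gap 0.0872 gf 0.0
```

Emit:
apply_moves --pt "-0.1 0 2 0 0 0 -1" --pt "0 0 2 0 0 0 -1" --pt "0 0 1 0 0 0 -1" --pt "0 0 0.5 0 0 0 -1" --pt "0 0 0 0 0 0 -1" --pt "0 0 0 0 0 0 1" --pt "0 0 0 0 0 0 1" --pt "0 0 0 0 0 0 1" --pt "0 0 0 0 0 0 1" --pt "0 0 0 0 0 0 1" --pt "0 0 0 0 0 0 1" --pt "0 0 0 0 0 0 1" --pt "0 0 0 0 0 0 1"

```text
time_s: 18.18
position: [0.4839, -0.3293, 0.1883]
ee_rot: [0.0, -0.496, 0.868, -0.0]
wrist_force: [-0.2, 0.7, 0.5]
finger_gap: 0.0493
gripper_force: 40.0
```

```bash
python3 -c "
from h import *
go(.484,-.329,.187,150);print(ctrl.get_obs()['ft_torque'])"
```

```text
t 18.18 p [ 0.4839 -0.3293  0.1883] yaw 149.52 tilt 0.01 rz -0.008 shift cm (after turn) [-0.03  0.01  0.13] j [-0.32  0.34 -0.14  0.   -1.08 -0.21] f [-0.2  0.7  0.5] gap 0.0493 gf 40.0
[ 0.10439575  0.15043175 -0.00042401]
```

Testing counter-clockwise first, about 9 degrees.

Emit:
apply_moves --pt "0 0 0 0 0 -0.04 1" --pt "0 0 0 0 0 -0.04 1" --pt "0 0 0 0 0 -0.04 1" --pt "0 0 0 0 0 -0.04 1" --pt "0 0 0 0 0 0 1"

```text
time_s: 18.6
position: [0.4841, -0.3294, 0.1883]
ee_rot: [0.0, -0.564, 0.825, -0.0]
wrist_force: [0.2, 0.3, 0.3]
finger_gap: 0.0492
gripper_force: 40.0
```

```bash
python3 -c "
from h import *
go(.484,-.329,.187,150);print(ctrl.get_obs()['ft_torque'],ctrl.get_obs()['joint_efforts'])"
```

```text
t 18.6 p [ 0.4841 -0.3294  0.1883] yaw 158.73 tilt 0.04 rz 0.152 shift cm (after turn) [-0.03  0.03  0.13] j [-0.32  0.34 -0.14  0.   -1.08 -0.05] f [0.2 0.3 0.3] gap 0.0492 gf 40.0
[0.02749602 0.06135368 0.08748443] [ 2.20358383e-02 -3.55288410e+01  1.74329907e+01  3.85273620e+00
  3.17014339e-03  2.23340588e-01]
```

Torque stays low at 0.09 N m after 9 degrees, so it appears to give. I'll go on a little, climbing with the thread, and check.

Emit:
apply_moves --pt "0 0 -0.03 0 0 -0.08 1" --pt "0 0 -0.03 0 0 -0.08 1" --pt "0 0 -0.03 0 0 -0.08 1" --pt "0 0 0 0 0 0 1"

```text
time_s: 18.93
position: [0.4841, -0.3294, 0.1891]
ee_rot: [0.0, -0.659, 0.752, -0.0]
wrist_force: [0.3, -0.2, 0.6]
finger_gap: 0.0496
gripper_force: 40.0
```

```bash
python3 -c "
from h import *
go(.484,-.329,.187,150);print(ctrl.get_obs()['ft_torque'],ctrl.get_obs()['joint_efforts'])"
```

```text
t 18.93 p [ 0.4841 -0.3294  0.1891] yaw 172.47 tilt 0.03 rz 0.392 shift cm (after turn) [-0.03  0.02  0.21] j [-0.32  0.34 -0.14  0.   -1.08  0.19] f [ 0.3 -0.2  0.6] gap 0.0496 gf 40.0
[0.0411078  0.01872341 0.00996523] [-1.28256921e-01 -3.55737555e+01  1.74492288e+01  3.92854258e+00
 -1.14095819e-02  4.57952796e-01]
```

Emit:
apply_moves --pt "0 0 -0.035 0 0 -0.1 1" --pt "0 0 -0.035 0 0 -0.1 1" --pt "0 0 -0.035 0 0 -0.1 1" --pt "0 0 -0.035 0 0 -0.1 1" --pt "0 0 -0.035 0 0 -0.1 1" --pt "0 0 -0.035 0 0 -0.1 1" --pt "0 0 -0.035 0 0 -0.1 1" --pt "0 0 -0.035 0 0 -0.1 1" --pt "0 0 -0.02 0 0 -0.1 1" --pt "0 0 0 0 0 -0.1 1" --pt "0 0 0 0 0 -0.1 1" --pt "0 0 0 0 0 -0.1 1" --pt "0 0 0 0 0 0 1"

```text
time_s: 20.02
position: [0.4847, -0.3295, 0.1931]
ee_rot: [0.0, 0.969, -0.249, 0.001]
wrist_force: [1.1, 1.3, 4.9]
finger_gap: 0.0488
gripper_force: 40.0
```

```bash
python3 -c "
from h import *
go(.484,-.329,.187,150);print(ctrl.get_obs()['ft_torque'],ctrl.get_obs()['joint_efforts'])"
```

```text
t 20.02 p [ 0.4847 -0.3295  0.1931] yaw -118.83 tilt 0.15 rz -1.55 shift cm (after turn) [ 0.   -0.09  0.61] j [-0.32  0.34 -0.14  0.   -1.09  1.39] f [1.1 1.3 4.9] gap 0.0488 gf 40.0
[ 0.25366169 -0.00948219  0.02118304] [-6.08718395e-01 -3.37161934e+01  1.63040775e+01  3.61328267e+00
  1.89371203e-02  5.56044225e-01]
```

Emit:
apply_moves --pt "0 0 -0.1 0 0 0 1" --pt "0 0 -0.1 0 0 0 1" --pt "0 0 0 0 0 0 1"

```text
time_s: 20.27
position: [0.4837, -0.3291, 0.1935]
ee_rot: [-0.0, 0.968, -0.25, -0.0]
wrist_force: [0.2, -0.4, -0.3]
finger_gap: 0.0491
gripper_force: 40.0
```

Emit:
apply_moves --pt "0 0 -0.3 0 0 0 1" --pt "0 0 -0.3 0 0 0 1" --pt "0 0 -0.5 0 0 0 1" --pt "0 0 0 0 0 0 1"

```text
time_s: 20.6
position: [0.4839, -0.3296, 0.2061]
ee_rot: [0.0, 0.969, -0.249, 0.0]
wrist_force: [-0.2, 0.0, 0.2]
finger_gap: 0.0492
gripper_force: 40.0
```

Emit:
apply_moves --pt "0 0 -1 0 0 0 1" --pt "0 0 -1.5 0 0 0 1" --pt "0 0 -2 0 0 0 1" --pt "0 0 -2 0 0 0 1" --pt "0 0 -1.5 0 0 0 1" --pt "0 0 -0.5 0 0 0 1" --pt "0 0 0 0 0 0 1" --pt "0 0 0 0 0 0 1" --pt "0 0 0 0 0 0 1"

```text
time_s: 21.35
position: [0.4832, -0.3289, 0.2886]
ee_rot: [-0.0, 0.969, -0.249, -0.001]
wrist_force: [0.6, 0.8, -0.6]
finger_gap: 0.0493
gripper_force: 40.0
```

```bash
python3 -c "
from h import *
go(.484,-.329,.289,150)
im,d=ctrl.camera('scene');cv2.imwrite('pics/s5.png',cv2.resize(im[130:330,180:420,::-1],None,fx=3,fy=3))"
```

```text
t 21.35 p [ 0.4832 -0.3289  0.2886] yaw -118.82 tilt 0.16 rz -1.55 shift cm (after turn) [ 0.03  0.07 -0.04] j [-0.32  0.28  0.02 -0.   -1.31  1.39] f [ 0.6  0.8 -0.6] gap 0.0493 gf 40.0
```

View pics/s5.png

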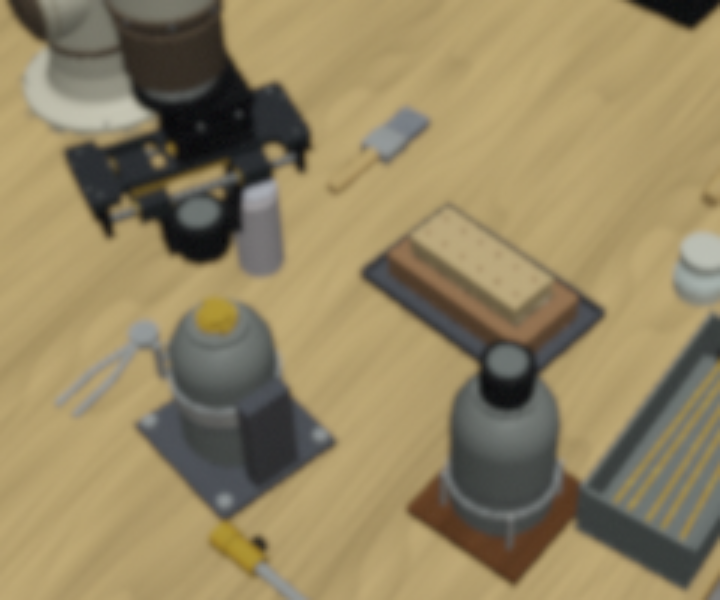

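The cap is held between the fingers at (200,225), clear of the bare brass neck at (217,315). The spare cap is still on at (507,375), and the slab and sheet are in place on the hearth at (480,262).

```bash
python3 -c "
from cell import ctrl
print(ctrl.sign_off())"
```

```text
the job is handed in; nothing more can be done
None
```

The job is handed in: the sheet and slab are laid square on the brick, and the clamped cylinder's cap unscrewed counter-clockwise and is held about 10 cm above its seat, with the spare's cap left on; the hand-in gave no verdict.

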